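# Lay the tone bars on their resonator boxes

## Robot

A 6-joint arm with a two-finger parallel gripper is mounted at the origin on the work surface. World frame = base frame: x ahead of the robot, y to its left, z up, the work surface at z = 0. Lengths are in m, angles in rad, forces in N, time in s.
With the tool pointing down it reaches from about 0.375 to 0.975 m from the base axis. Payload 3.8 kg.
Tool frame: the origin (TCP) lies on the centre line of the jaws, within the pads' length; the fingertips stand 17 mm ahead of it and the grasp point (between the pads) lies 2 mm behind it (finger_overhang is the distance from the TCP to the fingertips, in m); z points along the fingers, y is the line along which they close (so a half turn about z gives the same grasp; the last joint's range is limited). The gripper opens to 88 mm and grips with 3 to 60 N. Pads are 18 mm wide; open, the fingers measure 123 mm over their backs; the gripper's body (75 mm by 187 mm) begins 45 mm behind the grasp point.
Start: joints at [-1.18, 0.264, 1.604, -0, 1.274, -0.037], TCP at [0.28, -0.614, 0.256] pointing down, gripper open.
Joint ranges: [-2.63, 2.63], [-0.94, 2.18], [0.31, 2.57], [-1.31, 4.45], [0, 2.66], [-2.55, 2.55]. Speed limits (rad/s): [2.57, 2.57, 3.14, 3.14, 3.14, 3.14].

## Interface

Orientations are given as a unit quaternion [w, x, y, z].
In Python, from workcell import get_obs, read_camera, get_calibration, close_job, finger_overhang gives the robot as it stands. The module is installed in compiled form; this text tells all that it offers.
- The arm moves only by the shell command python3 -m jog 'ROWS' [FORCE]. ROWS is JSON, a list of rows, each an object with "grip": the finger opening in cm, from 0 to 8.81; "delta_pos": the shift along the tool's x, y, z in cm, a list of three; "delta_rot": the turn, a rotation vector about the tool's x, y, z in degrees, a list of three. In form: [{"grip": grip, "delta_pos": [tx, ty, tz], "delta_rot": [ax, ay, az]}, ...]. A call has 1 to 12 rows; each row is the pose to reach, as a shift and turn from the pose commanded when the call began, along the tool's axes at that moment; what a row does not reach only later rows make up. A row lasts 1/8 s, in which the tool goes at most 62.5 mm and 10.7 degrees, less where a joint would pass 70% of its speed; a pose out of reach is approached as far as the arm can. A call with a gripper value outside its range is refused whole. The fingers move at their own pace and stop on an object; FORCE is the grip in N (left out, the last holds). Time passes only in rows, so rows that repeat a pose let the fingers close. It gives the time, the measured TCP pose, the force, the opening and the grip force at its end, in the units of the state.
- get_obs(): the state, without advancing time (a new reading comes with each control period).
- read_camera(name): name is "scene" or "top"; returns the picture (384x512x3 uint8, blue, green, red); there is no depth.
- get_calibration(name): a dict with "camera_matrix" (3x3 intrinsics, pixels), "distortion" ([k1, k2, p1, p2, k3] as OpenCV has them; the pictures are not rectified), "R" (3x3) and "t" (3): a world point X has camera coordinates R X + t. Camera axes: x right, y down, z forward; pixel columns grow to the right and rows downward; lengths in m; the calibration is good to about 2 mm. A picture is of the moment at which its call begins. get_calibration takes no time and is no camera call.
- close_job(): hands the job in; it is judged then, once.
The state is a dict: "time": time; "joints": joint angles; "joint_vel": joint speeds; "effort": joint torques, N m; "ee_pos": TCP position; "tool_rot": TCP orientation; "wrist_force": force on the tool from outside, world axes, zero at the start; "torque": the same for the moment, N m; "finger_gap": opening from 0.0 (shut) to 1.0 (fully open); "gripper_force": force on a finger pad.
Only numpy, scipy, OpenCV 4.12 (cv2) and the standard library are available. Lean on these libraries where they do the work, as an engineer would, in place of code of your own. Each camera call takes 0.05 s, during which the arm holds its last target. There are 200 camera calls.

## Task

Set up the percussion table: take the criss-cross stack of four wooden tone bars apart and lay each bar flat on the two rubber bridges of the resonator box of its own length, lined up with the box and centred, so that the shortest bar is on the shortest box and so on up to the longest. Leave the small clay cup and the brass bell where they stand.

Things in the scene. Friction and masses are not known exactly. Their poses are not given: they have to be found in the camera images.
- bar_a_center (a point): The shortest of four loose wooden tone bars, 120 mm long, 38 mm wide, 22 mm thick, 0.08 kg or so; at the start in the upper of the two layers of the stack, centre 41 mm above the table, lying across the two lower bars, parallel to the other upper bar, about 80 mm between their centre lines. Point: its centre, half-way up. x along its length, z up.
- bar_b_center (a point): The second shortest of four loose wooden tone bars, 150 mm long, 38 mm wide, 22 mm thick, 0.09 kg or so; at the start in the lower of the two layers of the stack, centre 19 mm above the table, on a fixed white laminate board 8 mm thick, parallel to the other lower bar, about 80 mm between their centre lines. Point: its centre, half-way up. x along its length, z up.
- bar_c_center (a point): The second longest of four loose wooden tone bars, 180 mm long, 38 mm wide, 22 mm thick, 0.11 kg or so; at the start in the upper of the two layers of the stack, centre 41 mm above the table, lying across the two lower bars, parallel to the other upper bar, about 80 mm between their centre lines. Point: its centre, half-way up. x along its length, z up.
- bar_d_center (a point): The longest of four loose wooden tone bars, 210 mm long, 38 mm wide, 22 mm thick, 0.13 kg or so; at the start in the lower of the two layers of the stack, centre 19 mm above the table, on a fixed white laminate board 8 mm thick, parallel to the other lower bar, about 80 mm between their centre lines. Point: its centre, half-way up. x along its length, z up.
- box_a_seat (a point): The shortest of four fixed open-topped plywood resonator boxes, 120 mm long, 56 mm wide, walls 40 mm high, standing on the table; two black rubber bridges 12 mm wide lie across it, 34 mm to either side of its middle, their tops 12 mm above the walls, 52 mm above the table. Point: middle of the box at the height of the bridge tops (underside of its bar). x along the box, z up.
- box_b_seat (a point): The second shortest of four fixed open-topped plywood resonator boxes, 150 mm long, 56 mm wide, walls 40 mm high, standing on the table; two black rubber bridges 12 mm wide lie across it, 42 mm to either side of its middle, their tops 12 mm above the walls, 52 mm above the table. Point: middle of the box at the height of the bridge tops (underside of its bar). x along the box, z up.
- box_c_seat (a point): The second longest of four fixed open-topped plywood resonator boxes, 180 mm long, 56 mm wide, walls 40 mm high, standing on the table; two black rubber bridges 12 mm wide lie across it, 50 mm to either side of its middle, their tops 12 mm above the walls, 52 mm above the table. Point: middle of the box at the height of the bridge tops (underside of its bar). x along the box, z up.
- box_d_seat (a point): The longest of four fixed open-topped plywood resonator boxes, 210 mm long, 56 mm wide, walls 40 mm high, standing on the table; two black rubber bridges 12 mm wide lie across it, 59 mm to either side of its middle, their tops 12 mm above the walls, 52 mm above the table. Point: middle of the box at the height of the bridge tops (underside of its bar). x along the box, z up.
- claycup_center (a point): A small terracotta cup, a bystander: 52 mm across the rim, 45 mm high, standing upright on the table 15 mm or so beyond the far end of the shortest resonator box. Point: on its axis, 22 mm up. To be left alone.
- bell_center (a point): A small brass hand bell, a bystander: 48 mm across, 44 mm high with its dark stub handle, standing on the table 15 mm or so beyond the far end of the longest resonator box. Point: on its axis, 22 mm up. To be left alone.
Not all that is in view belongs to the job. Leave any purple look-alike of the part that bears box_d_seat alone.

How it is judged:
At the end, for the whole second after the job is handed in: Each of the four bars lies at rest, flat on the bridges of the resonator box of its own length: its centre within 12 mm of the middle of the box seen from above, its length within 8 degrees of the box's, its centre 11 mm (give or take 4 mm) above the bridge tops (horizontal distance between bar_a_center and box_a_seat below 0.012 m and angle between the x axis of bar_a_center and the x axis of box_a_seat, either way round below 0.14 rad and z of bar_a_center in the frame of box_a_seat between 0.007 and 0.015 m and linear speed of each of bar_a, bar_b, bar_c, bar_d below 0.02 m/s and horizontal distance between bar_b_center and box_b_seat below 0.012 m and angle between the x axis of bar_b_center and the x axis of box_b_seat, either way round below 0.14 rad and z of bar_b_center in the frame of box_b_seat between 0.007 and 0.015 m and horizontal distance between bar_c_center and box_c_seat below 0.012 m and angle between the x axis of bar_c_center and the x axis of box_c_seat, either way round below 0.14 rad and z of bar_c_center in the frame of box_c_seat between 0.007 and 0.015 m and horizontal distance between bar_d_center and box_d_seat below 0.012 m and angle between the x axis of bar_d_center and the x axis of box_d_seat, either way round below 0.14 rad and z of bar_d_center in the frame of box_d_seat between 0.007 and 0.015 m); the robot touches nothing.
It fails at once if the clay cup has been moved more than 30 mm (distance of claycup_center from where it was at the start of the episode above 0.03 m).
It fails at once if the brass bell has been moved more than 30 mm (distance of bell_center from where it was at the start of the episode above 0.03 m).
It also fails if it takes over 109 s, if anything falls off the work surface, if the arm or the gripper's body presses on something with over 40 N, if the wrist force passes 120 N, or if a joint passes its speed limit or range.

## Working session

There is one attempt and no reset: what is moved stays moved. The work goes in short steps, Python scripts to look and compute and a shell command to move; the robot and the scene stay as the last step left them, time stands still between calls to the robot, and variables do not carry over. Pictures are saved under pics/ and viewed, at most 14 in all, crops included, and the job is handed in when it is done.

```bash
mkdir -p pics
python3 - <<'E'
from workcell import *
import cv2
for n in("scene","top"):
    im=read_camera(n); cv2.imwrite(f"pics/{n}0.png",cv2.resize(im,(800,600),interpolation=cv2.INTER_CUBIC)); cv2.imwrite(f"raw_{n}.png",im)
    c=get_calibration(n); print(n,{k:__import__('numpy').round(v,4).tolist() for k,v in c.items()})
print(get_obs())
E
```

```text
scene {'camera_matrix': [[442.8096, 0.0, 262.6382], [0.0, 442.8096, 187.554], [0.0, 0.0, 1.0]], 'distortion': [-0.0327, 0.0, 0.0, 0.0, 0.0], 'R': [[-0.5469, 0.8372, -0.0043], [0.5085, 0.3282, -0.796], [-0.6651, -0.4375, -0.6052]], 't': [0.2348, -0.1685, 1.5643]}
top {'camera_matrix': [[419.1557, 0.0, 256.1071], [0.0, 419.1557, 194.096], [0.0, 0.0, 1.0]], 'distortion': [-0.019, 0.0, 0.0, 0.0, 0.0], 'R': [[-0.0045, -1.0, -0.0078], [-0.9946, 0.0053, -0.1036], [0.1036, 0.0073, -0.9946]], 't': [0.0081, 0.467, 1.1702]}
{'time': 0.1, 'joints': array([-1.17991139e+00,  2.64724626e-01,  1.60518190e+00, -1.75848535e-05,
        1.27372887e+00, -3.69007314e-02]), 'joint_vel': array([ 1.59914291e-03, -8.40047378e-04, -2.28225950e-03,  1.00800540e-03,
       -1.03906673e-03, -6.62029302e-05]), 'effort': array([ 3.00675811e-04, -5.03616178e+01, -3.58072221e+01,  7.31173041e-02,
        2.33826810e-02, -5.36618370e-05]), 'ee_pos': array([ 0.27979585, -0.61362933,  0.25451093]), 'tool_rot': array([-1.00393436e-03,  9.77210949e-01,  2.12268035e-01, -1.88105497e-04]), 'wrist_force': array([ 0.25248565, -0.00122808,  0.54812778]), 'torque': array([0.01721667, 0.02051279, 0.0373706 ]), 'gripper_force': 0.0, 'finger_gap': 1.0008089357871144}
```

View pics/top0.png

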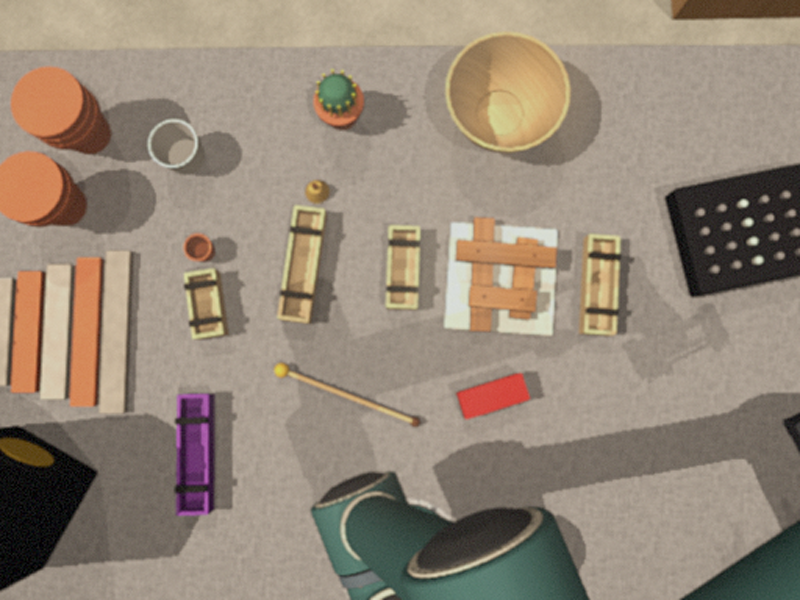

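View pics/scene0.png

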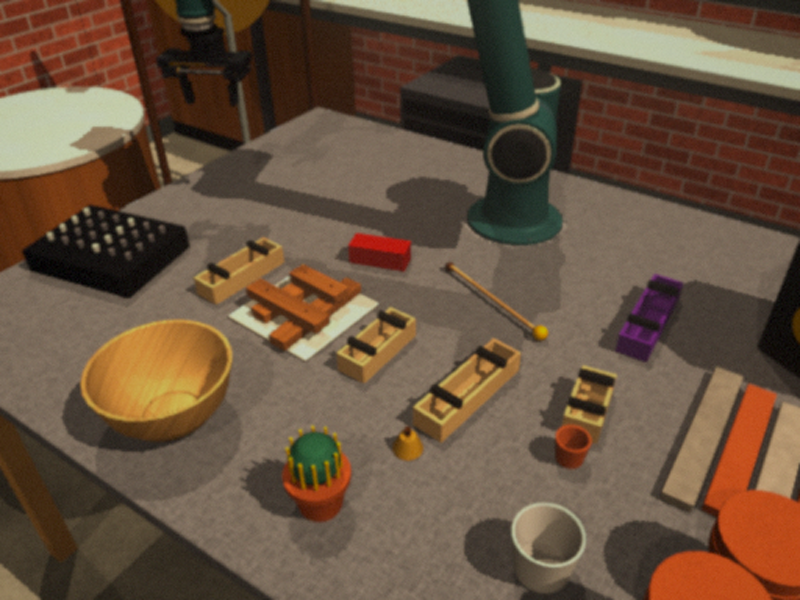

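The top view shows box A at (205,303), D at (302,264), B at (403,267) and C at (602,284) in 800-px coordinates. In the stack, the upper bars are C at (506,253) and A at (503,298), and the lower bars are D at (483,273) and B at (524,277). I'll enlarge both regions for accuracy.

Run:
```python
import cv2
im=cv2.imread("raw_top.png")
for n,(x,y,w,h) in dict(L=(110,125,160,96),R=(280,130,125,90)).items():
    s=5 if n=="L" else 6
    c=cv2.resize(im[y:y+h,x:x+w],None,fx=s,fy=s,interpolation=cv2.INTER_CUBIC)
    for i in range(0,w,10):
        cv2.line(c,(i*s,0),(i*s,6),(255,255,255),1); 
        if i%20==0: cv2.putText(c,str(x+i),(i*s,18),0,.4,(255,255,255),1)
    for i in range(0,h,10):
        cv2.line(c,(0,i*s),(6,i*s),(255,255,255),1)
        if i%20==0:cv2.putText(c,str(y+i),(8,i*s+5),0,.4,(255,255,255),1)
    cv2.imwrite(f"pics/crop{n}.png",c)
```

```text
(no output)
```

View pics/cropL.png

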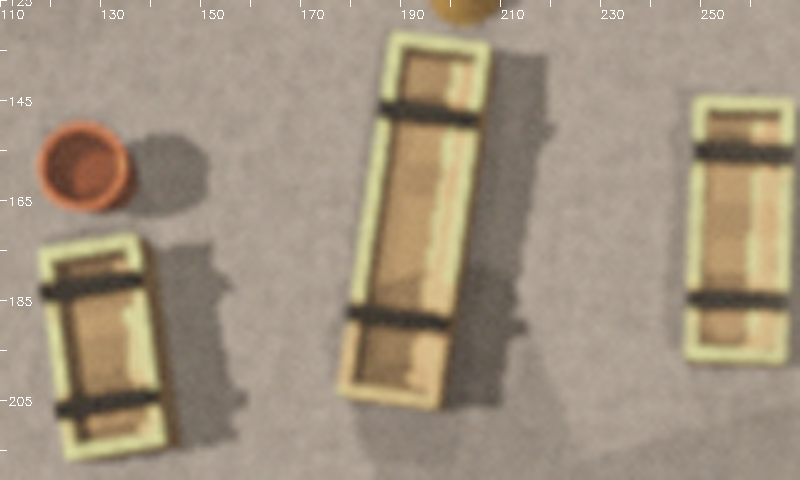

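View pics/cropR.png

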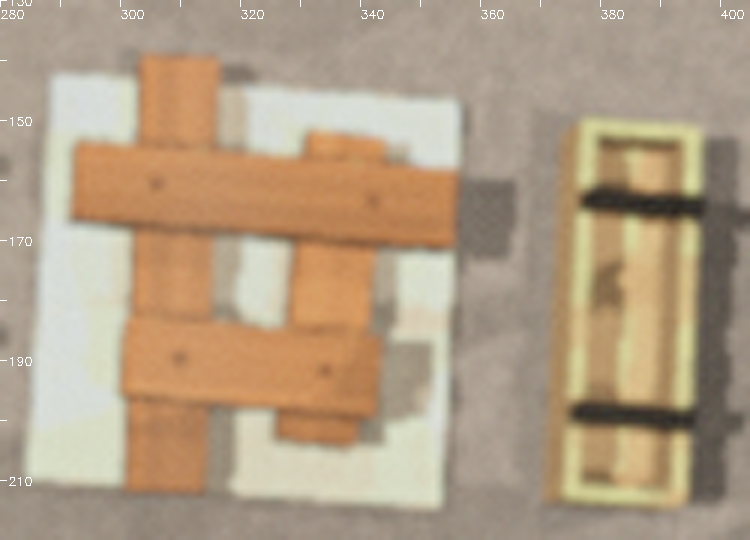

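The crops show the rim and bar-top corners clearly. Converting them now.

```bash
cat > h.py <<'E'
import numpy as np, cv2
from workcell import *
def back(name,uv,z):
    c=get_calibration(name); K,d,R,t=[np.array(c[k],float) for k in("camera_matrix","distortion","R","t")]
    n=cv2.undistortPoints(np.array(uv,float).reshape(-1,1,2),K,d).reshape(-1,2)
    r=np.c_[n,np.ones(len(n))]@R; o=-R.T@t
    return o+r*((z-o[2])/r[:,2])[:,None]
def rect(p):  # corners in order; -> centre, length, width, yaw of the long axis
    p=np.array(p)[:,:2]; e=[(p[2]+p[1]-p[3]-p[0])/2,(p[2]+p[3]-p[1]-p[0])/2]
    e.sort(key=lambda v:-np.hypot(*v)); l=e[0]*(1 if e[0][0]>0 or abs(e[0][0])<abs(e[0][1])*0 else -1)
    return p.mean(0).round(4),np.hypot(*e[0]).round(4),np.hypot(*e[1]).round(4),np.degrees(np.arctan2(l[1],l[0])).round(1)
def crop2raw(p,s,o): return (np.array(p)+.5)/s-.5+np.array(o)
E
python3 - <<'E'
from h import *
L=(5,(110,125));R=(6,(280,130))
for n,c,z,p in [("boxA",L,.04,[(40,247),(137,234),(168,447),(68,460)]),("boxD",L,.04,[(392,33),(491,42),(440,409),(338,396)]),
("boxB",L,.04,[(695,96),(795,97),(788,364),(684,362)]),("boxC",R,.04,[(580,118),(704,126),(689,504),(563,500)]),
("barC",R,.052,[(77,142),(457,170),(456,247),(71,220)]),("barA",R,.052,[(125,317),(381,335),(377,416),(121,396)]),
("barD",R,.03,[(140,55),(218,57),(207,493),(124,491)]),("barB",R,.03,[(307,130),(386,138),(357,445),(275,438)])]:
    print(n,*rect(back("top",crop2raw(p,*c),z)))
print(back("top",crop2raw([(85,165)],*L),.045),back("top",crop2raw([(465,0)],*L),.03))
E
```

```text
boxA [0.4679 0.3612] 0.1227 0.0562 9.4
boxD [0.54   0.1852] 0.2111 0.0576 -7.5
boxB [0.5329 0.0009] 0.1526 0.0577 -2.2
boxC [ 0.4997 -0.3586] 0.1806 0.0588 -4.5
barC [ 0.5536 -0.1845] 0.179 0.0368 85.5
barA [ 0.4731 -0.1762] 0.1189 0.0374 85.4
barD [ 0.5206 -0.1431] 0.2093 0.0382 -2.8
barB [ 0.5131 -0.2184] 0.1483 0.0383 -7.0
[[0.57101616 0.37276741 0.045     ]] [[0.66931111 0.15955787 0.03      ]]
```

```bash
cat > go.py <<'E'
import sys; from h import *
# args: list of x,y,z,psi waypoints -> shifts (cm, tool axes) and turn about tool z (deg) from the present pose
o=get_obs(); q=o["tool_rot"]; p=o["ee_pos"]; w,x,y,z=q
X=np.array([1-2*(y*y+z*z),2*(x*y+w*z)]); psi=np.degrees(np.arctan2(X[1],X[0]))
a=np.radians(psi); T=np.array([[np.cos(a),np.sin(a),0],[np.sin(a),-np.cos(a),0],[0,0,-1]])
print("t",round(o["time"],2),"pos",p.round(4),"psi",psi.round(2),"gap",round(o["finger_gap"]*8.8,2),"F",o["wrist_force"].round(1),"tiltz",np.round([2*(x*z+w*y),2*(y*z-w*x)],4))
for s in sys.argv[1:]:
    v=np.array([float(k) for k in s.split(",")]); print(s,(T@(v[:3]-p)*100).round(2), round(psi-v[3],1))
E
python3 go.py .5536,-.1845,.14,85.5 .5536,-.1845,.043,85.5
```

```text
t 0.1 pos [ 0.2798 -0.6136  0.2545] psi 24.51 gap 8.81 F [ 0.3 -0.   0.5] tiltz [-0.0008  0.0019]
.5536,-.1845,.14,85.5 [ 42.72 -27.69  11.45] -61.0
.5536,-.1845,.043,85.5 [ 42.72 -27.69  21.15] -61.0
```

```bash
python3 -m jog '[{"grip":5.5,"delta_pos":[21.4,-13.8,5],"delta_rot":[0,0,-30]},{"grip":5.5,"delta_pos":[21.4,-13.8,5],"delta_rot":[0,0,-30]},{"grip":5.5,"delta_pos":[21.4,-13.8,5],"delta_rot":[0,0,-30]},{"grip":5.5,"delta_pos":[42.7,-27.7,11.4],"delta_rot":[0,0,-61]},{"grip":5.5,"delta_pos":[42.7,-27.7,11.4],"delta_rot":[0,0,-61]},{"grip":5.5,"delta_pos":[42.7,-27.7,11.4],"delta_rot":[0,0,-61]},{"grip":5.5,"delta_pos":[42.7,-27.7,11.4],"delta_rot":[0,0,-61]},{"grip":5.5,"delta_pos":[42.7,-27.7,11.4],"delta_rot":[0,0,-61]},{"grip":5.5,"delta_pos":[42.7,-27.7,11.4],"delta_rot":[0,0,-61]},{"grip":5.5,"delta_pos":[42.7,-27.7,11.4],"delta_rot":[0,0,-61]},{"grip":5.5,"delta_pos":[42.7,-27.7,11.4],"delta_rot":[0,0,-61]}]' 20; python3 go.py .5536,-.1845,.043,85.5;python3 - <<'E'
from h import *
cv2.imwrite("pics/s1.png",cv2.resize(read_camera("scene")[140:240,110:270],(800,500),interpolation=cv2.INTER_CUBIC))
E
```

```text
time: 1.48
ee_pos: [0.5532, -0.1863, 0.142]
tool_rot: [0.0, 0.735, 0.679, -0.0]
wrist_force: [-0.3, -1.0, 0.6]
finger_gap: 0.624
gripper_force: 0.0
t 1.48 pos [ 0.5532 -0.1863  0.142 ] psi 85.47 gap 5.49 F [-0.3 -1.   0.6] tiltz [-0.     -0.0008]
.5536,-.1845,.043,85.5 [0.18 0.02 9.9 ] -0.0
```

View pics/s1.png

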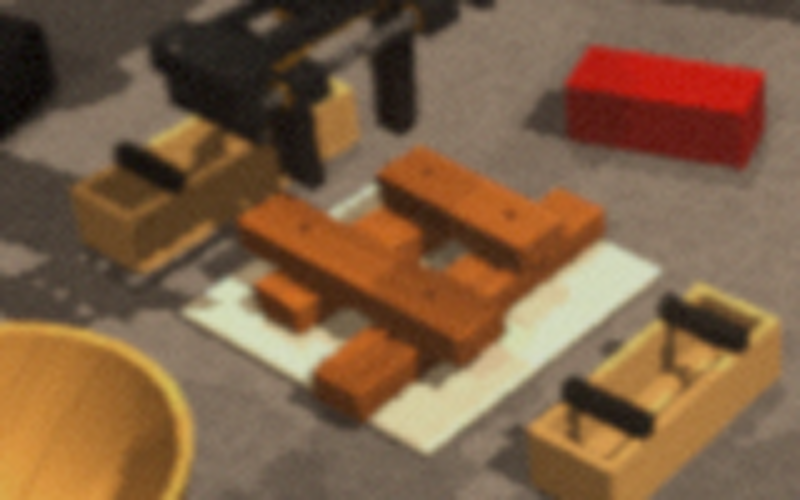

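The picture shows the fingers, at crop (305,150) and (395,90), straddling bar C's line from above. Descend, close and lift.

```bash
python3 -m jog '[{"grip":5.5,"delta_pos":[0.0,0,5],"delta_rot":[0,0,0]},{"grip":5.5,"delta_pos":[0.1,0,8],"delta_rot":[0,0,0]},{"grip":5.5,"delta_pos":[0.1,0,9.9],"delta_rot":[0,0,0]},{"grip":5.5,"delta_pos":[0.1,0,9.9],"delta_rot":[0,0,0]},{"grip":3,"delta_pos":[0.1,0,9.9],"delta_rot":[0,0,0]},{"grip":3,"delta_pos":[0.1,0,9.9],"delta_rot":[0,0,0]},{"grip":3,"delta_pos":[0.1,0,9.9],"delta_rot":[0,0,0]},{"grip":3,"delta_pos":[0.1,0,9.9],"delta_rot":[0,0,0]}]' 20; python3 go.py .5536,-.1845,.15,85.5 .4997,-.3586,.15,-4.5 .4997,-.3586,.068,-4.5
```

```text
time: 2.52
ee_pos: [0.555, -0.1846, 0.0444]
tool_rot: [0.001, 0.734, 0.679, 0.0]
wrist_force: [-0.0, -1.1, 5.8]
finger_gap: 0.429
gripper_force: 20.0
t 2.52 pos [ 0.555  -0.1846  0.0444] psi 85.52 gap 3.77 F [-0.  -1.1  5.8] tiltz [ 0.0026 -0.0014]
.5536,-.1845,.15,85.5 [  0.    -0.14 -10.56] 0.0
.4997,-.3586,.15,-4.5 [-17.78  -4.15 -10.56] 90.0
.4997,-.3586,.068,-4.5 [-17.78  -4.15  -2.36] 90.0
```

```bash
python3 -m jog '[{"grip":3,"delta_pos":[0,0,-4],"delta_rot":[0,0,0]},{"grip":3,"delta_pos":[0,0,-8],"delta_rot":[0,0,0]},{"grip":3,"delta_pos":[-4,-1,-10.6],"delta_rot":[0,0,10]},{"grip":3,"delta_pos":[-6,-2,-10.6],"delta_rot":[0,0,20]},{"grip":3,"delta_pos":[-9,-2,-10.6],"delta_rot":[0,0,30]},{"grip":3,"delta_pos":[-12,-3,-10.6],"delta_rot":[0,0,40]},{"grip":3,"delta_pos":[-15,-4,-10.6],"delta_rot":[0,0,50]},{"grip":3,"delta_pos":[-17.8,-4.2,-10.6],"delta_rot":[0,0,60]},{"grip":3,"delta_pos":[-17.8,-4.2,-10.6],"delta_rot":[0,0,70]},{"grip":3,"delta_pos":[-17.8,-4.2,-10.6],"delta_rot":[0,0,80]},{"grip":3,"delta_pos":[-17.8,-4.2,-10.6],"delta_rot":[0,0,90]},{"grip":3,"delta_pos":[-17.8,-4.2,-10.6],"delta_rot":[0,0,90]}]'; python3 go.py .4997,-.3586,.067,-4.5;python3 - <<'E'
from h import *
cv2.imwrite("pics/t1.png",cv2.resize(read_camera("scene")[100:260,60:320],(780,480),interpolation=cv2.INTER_CUBIC))
E
```

```text
time: 4.03
ee_pos: [0.4976, -0.3577, 0.1483]
tool_rot: [-0.0, 0.999, -0.038, -0.0]
wrist_force: [0.1, 0.2, -2.1]
finger_gap: 0.433
gripper_force: 20.0
t 4.03 pos [ 0.4976 -0.3577  0.1483] psi -4.37 gap 3.81 F [ 0.1  0.2 -2.1] tiltz [-0.0006  0.0007]
.4997,-.3586,.067,-4.5 [0.21 0.07 8.13] 0.1
```

View pics/t1.png

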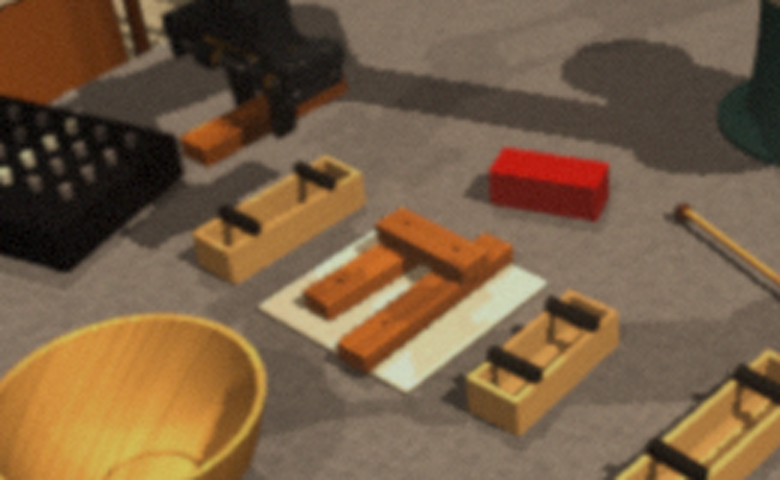

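Bar C is held level at crop (265,120), above its box at (280,215), and the other bars are undisturbed. Lower it, release and retreat.

```bash
python3 -m jog '[{"grip":3,"delta_pos":[0.1,0.1,4],"delta_rot":[0,0,0]},{"grip":3,"delta_pos":[0.1,0.1,7],"delta_rot":[0,0,0]},{"grip":3,"delta_pos":[0.1,0.1,8],"delta_rot":[0,0,0]},{"grip":3,"delta_pos":[0.1,0.1,8.1],"delta_rot":[0,0,0]},{"grip":3,"delta_pos":[0.1,0.1,8.1],"delta_rot":[0,0,0]}]'; python3 go.py .4997,-.3586,.067,-4.5
```

```text
time: 4.7
ee_pos: [0.4996, -0.3598, 0.0688]
tool_rot: [0.001, 0.999, -0.039, 0.001]
wrist_force: [-0.4, -0.6, -1.4]
finger_gap: 0.429
gripper_force: 20.0
t 4.7 pos [ 0.4996 -0.3598  0.0688] psi -4.44 gap 3.78 F [-0.4 -0.6 -1.4] tiltz [ 0.0016 -0.0012]
.4997,-.3586,.067,-4.5 [-0.   -0.12  0.18] 0.1
```

```bash
python3 -m jog '[{"grip":3,"delta_pos":[0,-0.1,0.2],"delta_rot":[0,0,0]},{"grip":3,"delta_pos":[0,-0.1,0.2],"delta_rot":[0,0,0]},{"grip":5.5,"delta_pos":[0,-0.1,0.2],"delta_rot":[0,0,0]},{"grip":5.5,"delta_pos":[0,-0.1,0.2],"delta_rot":[0,0,0]},{"grip":5.5,"delta_pos":[0,-0.1,0.2],"delta_rot":[0,0,0]},{"grip":5.5,"delta_pos":[0,-0.1,-4],"delta_rot":[0,0,0]},{"grip":5.5,"delta_pos":[0,-0.1,-8],"delta_rot":[0,0,0]}]'; python3 go.py .4731,-.1762,.14,85.4
```

```text
time: 5.58
ee_pos: [0.4984, -0.3579, 0.1479]
tool_rot: [-0.0, 0.999, -0.039, -0.001]
wrist_force: [-0.3, -0.5, 0.0]
finger_gap: 0.623
gripper_force: 0.0
t 5.58 pos [ 0.4984 -0.3579  0.1479] psi -4.49 gap 5.48 F [-0.3 -0.5  0. ] tiltz [-0.0013  0.001 ]
.4731,-.1762,.14,85.4 [ -3.95 -17.92   0.79] -89.9
```

```bash
python3 -m jog '[{"grip":5.5,"delta_pos":[-1,-5,0.8],"delta_rot":[0,0,-10]},{"grip":5.5,"delta_pos":[-2,-10,0.8],"delta_rot":[0,0,-20]},{"grip":5.5,"delta_pos":[-3,-14,0.8],"delta_rot":[0,0,-30]},{"grip":5.5,"delta_pos":[-3.9,-17.9,0.8],"delta_rot":[0,0,-40]},{"grip":5.5,"delta_pos":[-3.9,-17.9,0.8],"delta_rot":[0,0,-50]},{"grip":5.5,"delta_pos":[-3.9,-17.9,0.8],"delta_rot":[0,0,-60]},{"grip":5.5,"delta_pos":[-3.9,-17.9,0.8],"delta_rot":[0,0,-70]},{"grip":5.5,"delta_pos":[-3.9,-17.9,0.8],"delta_rot":[0,0,-80]},{"grip":5.5,"delta_pos":[-3.9,-17.9,0.8],"delta_rot":[0,0,-90]},{"grip":5.5,"delta_pos":[-3.9,-17.9,0.8],"delta_rot":[0,0,-90]},{"grip":5.5,"delta_pos":[-3.9,-17.9,0.8],"delta_rot":[0,0,-90]}]'; python3 go.py .4731,-.1762,.043,85.4;python3 - <<'E'
from h import *
cv2.imwrite("pics/s2.png",cv2.resize(read_camera("scene")[100:260,60:320],(780,480),interpolation=cv2.INTER_CUBIC))
E
```

```text
time: 6.95
ee_pos: [0.474, -0.1768, 0.1398]
tool_rot: [0.0, 0.735, 0.678, 0.0]
wrist_force: [-0.6, 0.0, 0.3]
finger_gap: 0.625
gripper_force: 0.0
t 6.95 pos [ 0.474  -0.1768  0.1398] psi 85.34 gap 5.5 F [-0.6  0.   0.3] tiltz [ 0.0001 -0.    ]
.4731,-.1762,.043,85.4 [ 0.05 -0.1   9.68] -0.1
```

View pics/s2.png

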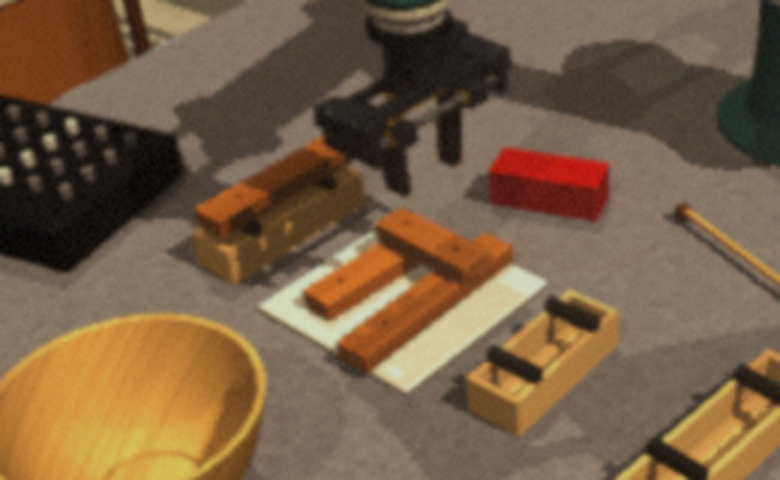

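Bar C lies on box C at crop (275,190), and the fingers are over bar A at (430,240). Grasp A next.

```bash
python3 -m jog '[{"grip":5.5,"delta_pos":[0.0,0,5],"delta_rot":[0,0,0]},{"grip":5.5,"delta_pos":[0,-0.1,8],"delta_rot":[0,0,0]},{"grip":5.5,"delta_pos":[0,-0.1,9.7],"delta_rot":[0,0,0]},{"grip":5.5,"delta_pos":[0,-0.1,9.7],"delta_rot":[0,0,0]},{"grip":3,"delta_pos":[0,-0.1,9.7],"delta_rot":[0,0,0]},{"grip":3,"delta_pos":[0,-0.1,9.7],"delta_rot":[0,0,0]},{"grip":3,"delta_pos":[0,-0.1,9.7],"delta_rot":[0,0,0]},{"grip":3,"delta_pos":[0,-0.1,9.7],"delta_rot":[0,0,0]}]' 20; python3 go.py .47,-.1762,.15,85.4 .47,.20,.16,50 .4679,.3612,.16,9.4
```

```text
time: 8.0
ee_pos: [0.4743, -0.1772, 0.0442]
tool_rot: [0.001, 0.734, 0.679, 0.001]
wrist_force: [-1.4, -0.1, 6.1]
finger_gap: 0.427
gripper_force: 20.0
t 8.0 pos [ 0.4743 -0.1772  0.0442] psi 85.51 gap 3.76 F [-1.4 -0.1  6.1] tiltz [ 0.0026 -0.0011]
.47,-.1762,.15,85.4 [  0.06  -0.44 -10.58] 0.1
.47,.20,.16,50 [ 37.57  -3.38 -11.58] 35.5
.4679,.3612,.16,9.4 [ 53.62  -4.86 -11.58] 76.1
```

```bash
python3 -m jog '[{"grip":3,"delta_pos":[0,0,-5],"delta_rot":[0,0,0]},{"grip":3,"delta_pos":[0,0,-10],"delta_rot":[0,0,0]},{"grip":3,"delta_pos":[6,-0.5,-11.6],"delta_rot":[0,0,8]},{"grip":3,"delta_pos":[12,-1,-11.6],"delta_rot":[0,0,16]},{"grip":3,"delta_pos":[18,-1.6,-11.6],"delta_rot":[0,0,24]},{"grip":3,"delta_pos":[24,-2.2,-11.6],"delta_rot":[0,0,32]},{"grip":3,"delta_pos":[30,-2.7,-11.6],"delta_rot":[0,0,40]},{"grip":3,"delta_pos":[36,-3.2,-11.6],"delta_rot":[0,0,48]},{"grip":3,"delta_pos":[42,-3.8,-11.6],"delta_rot":[0,0,57]},{"grip":3,"delta_pos":[48,-4.3,-11.6],"delta_rot":[0,0,66]},{"grip":3,"delta_pos":[53.6,-4.9,-11.6],"delta_rot":[0,0,76]},{"grip":3,"delta_pos":[53.6,-4.9,-11.6],"delta_rot":[0,0,76]}]'; python3 -m jog '[{"grip":3,"delta_pos":[0,0,0],"delta_rot":[0,0,0]},{"grip":3,"delta_pos":[0,0,0],"delta_rot":[0,0,0]}]'; python3 go.py .4679,.3612,.067,9.4;python3 - <<'E'
from h import *
cv2.imwrite("pics/s3.png",cv2.resize(read_camera("scene")[140:320,240:500],(780,540),interpolation=cv2.INTER_CUBIC))
E
```

```text
time: 9.5
ee_pos: [0.4655, 0.365, 0.1586]
tool_rot: [-0.0, 0.996, 0.085, 0.0]
wrist_force: [0.1, -0.5, -0.9]
finger_gap: 0.424
gripper_force: 20.0
time: 9.75
ee_pos: [0.466, 0.3599, 0.1584]
tool_rot: [0.0, 0.997, 0.083, -0.0]
wrist_force: [-0.8, -0.1, 0.1]
finger_gap: 0.431
gripper_force: 20.0
t 9.75 pos [0.466  0.3599 0.1584] psi 9.48 gap 3.79 F [-0.8 -0.1  0.1] tiltz [-0.0007 -0.0009]
.4679,.3612,.067,9.4 [ 0.21 -0.09  9.14] 0.1
```

View pics/s3.png

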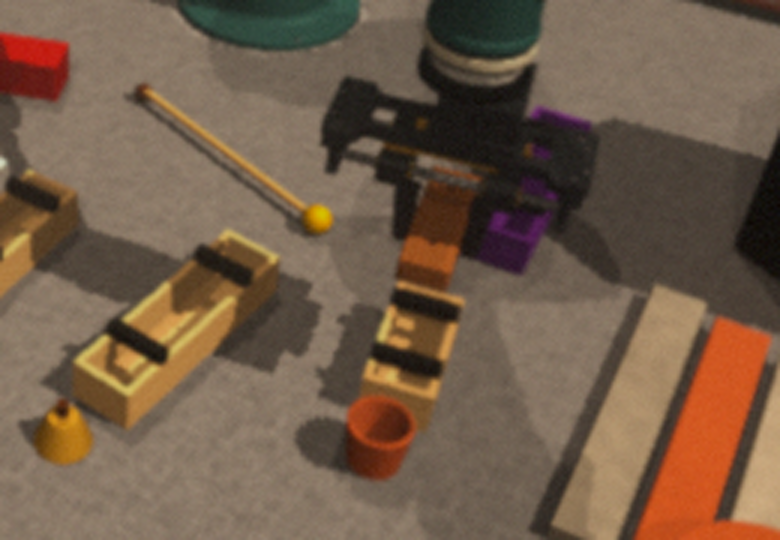

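Bar A is level at crop (435,230) and lined up with box A at (410,350). Lower it.

```bash
python3 -m jog '[{"grip":3,"delta_pos":[0.1,-0.1,5],"delta_rot":[0,0,0]},{"grip":3,"delta_pos":[0.1,-0.1,8],"delta_rot":[0,0,0]},{"grip":3,"delta_pos":[0.1,-0.1,9],"delta_rot":[0,0,0]},{"grip":3,"delta_pos":[0.1,-0.1,9.1],"delta_rot":[0,0,0]},{"grip":3,"delta_pos":[0.1,-0.1,9.1],"delta_rot":[0,0,0]}]'; python3 go.py .4679,.3612,.067,9.4
```

```text
time: 10.42
ee_pos: [0.4681, 0.3631, 0.0693]
tool_rot: [-0.001, 0.997, 0.083, 0.001]
wrist_force: [1.0, 0.7, 0.0]
finger_gap: 0.427
gripper_force: 20.0
t 10.43 pos [0.4681 0.3631 0.0693] psi 9.49 gap 3.76 F [1.  0.7 0. ] tiltz [0.0022 0.0016]
.4679,.3612,.067,9.4 [-0.05  0.19  0.23] 0.1
```

```bash
python3 -m jog '[{"grip":3,"delta_pos":[0,0.1,0.2],"delta_rot":[0,0,0]},{"grip":3,"delta_pos":[0,0.1,0.25],"delta_rot":[0,0,0]},{"grip":5.5,"delta_pos":[0,0.1,0.25],"delta_rot":[0,0,0]},{"grip":5.5,"delta_pos":[0,0.1,0.25],"delta_rot":[0,0,0]},{"grip":5.5,"delta_pos":[0,0.1,0.25],"delta_rot":[0,0,0]},{"grip":5.5,"delta_pos":[0,0.1,-4],"delta_rot":[0,0,0]},{"grip":5.5,"delta_pos":[0,0.1,-8],"delta_rot":[0,0,0]}]'; python3 go.py .5206,-.1431,.13,-4
python3 - <<'E'
from h import *
cv2.imwrite("raw_top2.png",read_camera("top"))
im=cv2.imread("raw_top2.png")[130:220,280:405]
cv2.imwrite("pics/cropR2.png",cv2.resize(im,None,fx=6,fy=6,interpolation=cv2.INTER_CUBIC))
E
```

```text
time: 11.3
ee_pos: [0.4666, 0.3614, 0.1479]
tool_rot: [0.0, 0.997, 0.083, -0.001]
wrist_force: [-0.3, 0.6, 0.6]
finger_gap: 0.628
gripper_force: 0.0
t 11.3 pos [0.4666 0.3614 0.1479] psi 9.51 gap 5.52 F [-0.3  0.6  0.6] tiltz [-0.0015 -0.001 ]
.5206,-.1431,.13,-4 [-3.01 50.65  1.79] 13.5
```

View pics/cropR2.png

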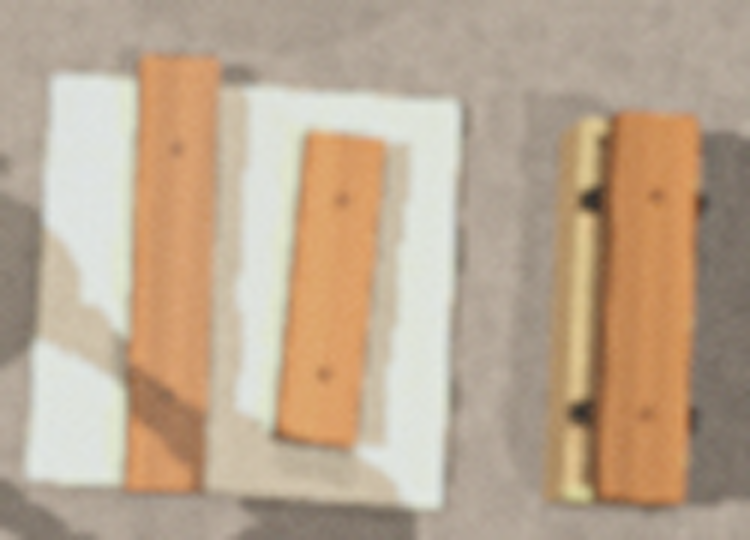

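Bars D and B are undisturbed and bar C is seated on box C. I'll measure all three from their corners.

```bash
python3 - <<'E'
from h import *
R=(6,(280,130))
for n,z,p in [("C",.074,[(616,112),(699,116),(684,502),(599,497)]),("D",.03,[(140,57),(219,58),(204,491),(127,489)]),("B",.03,[(306,132),(385,138),(354,444),(277,437)])]:
    print(n,*rect(back("top",crop2raw(p,*R),z)))
print(rect(back("top",crop2raw([(580,118),(704,126),(689,504),(563,500)],*R),.04)))
E
python3 go.py .5207,-.143,.13,-3.5
```

```text
C [ 0.4975 -0.3555] 0.178 0.0384 -4.5
D [ 0.5207 -0.1433] 0.2076 0.037 -2.8
B [ 0.5131 -0.2181] 0.1473 0.0371 -6.9
(array([ 0.4997, -0.3586]), np.float64(0.1806), np.float64(0.0588), np.float64(-4.5))
t 11.35 pos [0.4698 0.3637 0.1547] psi 9.52 gap 5.46 F [2.  2.1 3.7] tiltz [0.0068 0.0049]
.5207,-.143,.13,-3.5 [-3.36 50.82  2.47] 13.0
```

```bash
python3 -m jog '[{"grip":5.5,"delta_pos":[0,6,1],"delta_rot":[0,0,3]},{"grip":5.5,"delta_pos":[-3.1,50.7,2],"delta_rot":[0,0,12.4]},{"grip":5.5,"delta_pos":[-3.1,50.7,2],"delta_rot":[0,0,12.4]},{"grip":5.5,"delta_pos":[-3.1,50.7,2],"delta_rot":[0,0,12.4]},{"grip":5.5,"delta_pos":[-3.1,50.7,2],"delta_rot":[0,0,12.4]},{"grip":5.5,"delta_pos":[-3.1,50.7,2],"delta_rot":[0,0,12.4]},{"grip":5.5,"delta_pos":[-3.1,50.7,2],"delta_rot":[0,0,12.4]},{"grip":5.5,"delta_pos":[-3.1,50.7,2],"delta_rot":[0,0,12.4]},{"grip":5.5,"delta_pos":[-3.1,50.7,2],"delta_rot":[0,0,12.4]},{"grip":5.5,"delta_pos":[-3.1,50.7,2],"delta_rot":[0,0,12.4]},{"grip":5.5,"delta_pos":[-3.1,50.7,2],"delta_rot":[0,0,12.4]},{"grip":5.5,"delta_pos":[-3.1,50.7,2],"delta_rot":[0,0,12.4]}]';  python3 go.py .5207,-.1433,.028,-2.8
```

```text
time: 12.85
ee_pos: [0.5202, -0.1418, 0.1276]
tool_rot: [-0.0, 1.0, -0.024, -0.0]
wrist_force: [-0.7, 0.4, -0.3]
finger_gap: 0.621
gripper_force: 0.0
t 12.85 pos [ 0.5202 -0.1418  0.1276] psi -2.76 gap 5.46 F [-0.7  0.4 -0.3] tiltz [-0.0003  0.0003]
.5207,-.1433,.028,-2.8 [0.06 0.14 9.96] 0.0
```

```bash
python3 -m jog '[{"grip":5.5,"delta_pos":[0.0,0.1,5],"delta_rot":[0,0,0]},{"grip":5.5,"delta_pos":[0,0.1,8],"delta_rot":[0,0,0]},{"grip":5.5,"delta_pos":[0,0.1,9.5],"delta_rot":[0,0,0]},{"grip":5.5,"delta_pos":[0,0.1,9.9],"delta_rot":[0,0,0]},{"grip":5.5,"delta_pos":[0,0.1,9.9],"delta_rot":[0,0,0]},{"grip":3,"delta_pos":[0,0.1,9.9],"delta_rot":[0,0,0]},{"grip":3,"delta_pos":[0,0.1,9.9],"delta_rot":[0,0,0]},{"grip":3,"delta_pos":[0,0.1,9.9],"delta_rot":[0,0,0]},{"grip":3,"delta_pos":[0,0.1,9.9],"delta_rot":[0,0,0]}]' 25; python3 go.py  .5207,-.1433,.16,-2.8 .54,.1852,.16,-7.5
```

```text
time: 13.98
ee_pos: [0.5212, -0.1448, 0.0298]
tool_rot: [0.0, 1.0, -0.025, 0.001]
wrist_force: [-1.6, -0.2, 6.1]
finger_gap: 0.432
gripper_force: 25.0
t 13.97 pos [ 0.5212 -0.1448  0.0298] psi -2.89 gap 3.8 F [-1.6 -0.2  6.1] tiltz [ 0.0019 -0.0007]
.5207,-.1433,.16,-2.8 [ -0.06  -0.15 -13.02] -0.1
.54,.1852,.16,-7.5 [  0.21 -33.05 -13.02] 4.6
```

```bash
python3 -m jog '[{"grip":3,"delta_pos":[0,0,-4],"delta_rot":[0,0,0]},{"grip":3,"delta_pos":[0,0,-9],"delta_rot":[0,0,0]},{"grip":3,"delta_pos":[0,-3,-13],"delta_rot":[0,0,0]},{"grip":3,"delta_pos":[0,-8,-13],"delta_rot":[0,0,1]},{"grip":3,"delta_pos":[0.1,-13,-13],"delta_rot":[0,0,2]},{"grip":3,"delta_pos":[0.1,-18,-13],"delta_rot":[0,0,3]},{"grip":3,"delta_pos":[0.2,-23,-13],"delta_rot":[0,0,4]},{"grip":3,"delta_pos":[0.2,-28,-13],"delta_rot":[0,0,4.6]},{"grip":3,"delta_pos":[0.2,-31,-13],"delta_rot":[0,0,4.6]},{"grip":3,"delta_pos":[0.2,-33,-13],"delta_rot":[0,0,4.6]},{"grip":3,"delta_pos":[0.2,-33,-13],"delta_rot":[0,0,4.6]},{"grip":3,"delta_pos":[0.2,-33,-13],"delta_rot":[0,0,4.6]}]';  python3 go.py .54,.1852,.074,-7.5;python3 - <<'E'
from h import *
cv2.imwrite("pics/s4.png",cv2.resize(read_camera("scene")[140:320,240:500],(780,540),interpolation=cv2.INTER_CUBIC))
E
```

```text
time: 15.48
ee_pos: [0.5387, 0.1841, 0.1584]
tool_rot: [0.0, 0.998, -0.066, -0.0]
wrist_force: [-0.5, -0.1, -1.3]
finger_gap: 0.428
gripper_force: 25.0
t 15.47 pos [0.5387 0.1841 0.1584] psi -7.52 gap 3.77 F [-0.5 -0.1 -1.3] tiltz [-0.0007 -0.0008]
.54,.1852,.074,-7.5 [ 0.12 -0.13  8.44] -0.0
```

View pics/s4.png

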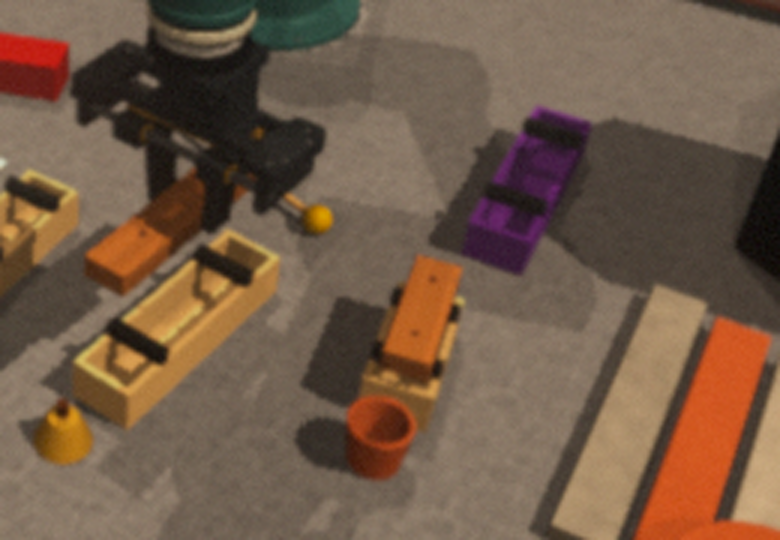

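Bar A is seated on its box at crop (425,320). Bar D is held level at (160,230), parallel to box D at (180,330). Lower it.

```bash
python3 -m jog '[{"grip":3,"delta_pos":[0.1,-0.1,4],"delta_rot":[0,0,0]},{"grip":3,"delta_pos":[0.1,-0.1,7],"delta_rot":[0,0,0]},{"grip":3,"delta_pos":[0.1,-0.1,8.2],"delta_rot":[0,0,0]},{"grip":3,"delta_pos":[0.1,-0.1,8.4],"delta_rot":[0,0,0]},{"grip":3,"delta_pos":[0.1,-0.1,8.4],"delta_rot":[0,0,0]}]'; python3 go.py .54,.1852,.074,-7.5
```

```text
time: 16.15
ee_pos: [0.5409, 0.1858, 0.0758]
tool_rot: [-0.0, 0.998, -0.066, 0.001]
wrist_force: [-0.5, 0.3, -1.2]
finger_gap: 0.429
gripper_force: 25.0
t 16.15 pos [0.5409 0.1858 0.0758] psi -7.52 gap 3.77 F [-0.5  0.3 -1.2] tiltz [0.0016 0.0005]
.54,.1852,.074,-7.5 [-0.08  0.07  0.18] -0.0
```

```bash
python3 -m jog '[{"grip":3,"delta_pos":[-0.1,0.1,0.2],"delta_rot":[0,0,0]},{"grip":3,"delta_pos":[-0.1,0.1,0.2],"delta_rot":[0,0,0]},{"grip":5.5,"delta_pos":[-0.1,0.1,0.2],"delta_rot":[0,0,0]},{"grip":5.5,"delta_pos":[-0.1,0.1,0.2],"delta_rot":[0,0,0]},{"grip":5.5,"delta_pos":[-0.1,0.1,0.2],"delta_rot":[0,0,0]},{"grip":5.5,"delta_pos":[-0.1,0.1,-4],"delta_rot":[0,0,0]},{"grip":5.5,"delta_pos":[-0.1,0.1,-7],"delta_rot":[0,0,0]},{"grip":5.5,"delta_pos":[-0.1,0.1,-7],"delta_rot":[0,0,0]}]'; python3 go.py .5131,-.2181,.13,-6.9
```

```text
time: 17.15
ee_pos: [0.5411, 0.1857, 0.1477]
tool_rot: [-0.001, 0.998, -0.065, 0.003]
wrist_force: [-0.0, -0.4, -0.0]
finger_gap: 0.625
gripper_force: 0.0
t 17.15 pos [0.5411 0.1857 0.1477] psi -7.49 gap 5.5 F [-0.  -0.4 -0. ] tiltz [0.0059 0.0018]
.5131,-.2181,.13,-6.9 [ 2.48 40.4   1.77] -0.6
```

```bash
python3 -m jog '[{"grip":5.5,"delta_pos":[2.5,40.4,1.6],"delta_rot":[0,0,-0.6]},{"grip":5.5,"delta_pos":[2.5,40.4,1.6],"delta_rot":[0,0,-0.6]},{"grip":5.5,"delta_pos":[2.5,40.4,1.6],"delta_rot":[0,0,-0.6]},{"grip":5.5,"delta_pos":[2.5,40.4,1.6],"delta_rot":[0,0,-0.6]},{"grip":5.5,"delta_pos":[2.5,40.4,1.6],"delta_rot":[0,0,-0.6]},{"grip":5.5,"delta_pos":[2.5,40.4,1.6],"delta_rot":[0,0,-0.6]},{"grip":5.5,"delta_pos":[2.5,40.4,1.6],"delta_rot":[0,0,-0.6]},{"grip":5.5,"delta_pos":[2.5,40.4,1.6],"delta_rot":[0,0,-0.6]},{"grip":5.5,"delta_pos":[2.5,40.4,1.6],"delta_rot":[0,0,-0.6]},{"grip":5.5,"delta_pos":[2.5,40.4,1.6],"delta_rot":[0,0,-0.6]}]';  python3 go.py .5131,-.2181,.028,-6.9
```

```text
time: 18.4
ee_pos: [0.5109, -0.2174, 0.1282]
tool_rot: [-0.0, 0.998, -0.059, -0.0]
wrist_force: [1.1, 0.1, 0.8]
finger_gap: 0.623
gripper_force: 0.0
t 18.4 pos [ 0.5109 -0.2174  0.1282] psi -6.8 gap 5.48 F [1.1 0.1 0.8] tiltz [-0.0009  0.0007]
.5131,-.2181,.028,-6.9 [ 0.23  0.04 10.02] 0.1
```

```bash
python3 -m jog '[{"grip":5.5,"delta_pos":[0.1,0,5],"delta_rot":[0,0,0]},{"grip":5.5,"delta_pos":[0.1,0,8],"delta_rot":[0,0,0]},{"grip":5.5,"delta_pos":[0.1,0,9.6],"delta_rot":[0,0,0]},{"grip":5.5,"delta_pos":[0.1,0,10],"delta_rot":[0,0,0]},{"grip":5.5,"delta_pos":[0.1,0,10],"delta_rot":[0,0,0]},{"grip":3,"delta_pos":[0.1,0,10],"delta_rot":[0,0,0]},{"grip":3,"delta_pos":[0.1,0,10],"delta_rot":[0,0,0]},{"grip":3,"delta_pos":[0.1,0,10],"delta_rot":[0,0,0]},{"grip":3,"delta_pos":[0.1,0,10],"delta_rot":[0,0,0]}]' 25; python3 go.py  .5131,-.2181,.16,-6.9 .5329,.0009,.16,-2.2
```

```text
time: 19.52
ee_pos: [0.5129, -0.2195, 0.0299]
tool_rot: [0.0, 0.998, -0.06, 0.001]
wrist_force: [-0.4, 0.3, 5.5]
finger_gap: 0.429
gripper_force: 25.0
t 19.52 pos [ 0.5129 -0.2195  0.0299] psi -6.89 gap 3.78 F [-0.4  0.3  5.5] tiltz [ 0.0019 -0.001 ]
.5131,-.2181,.16,-6.9 [ -0.    -0.14 -13.01] 0.0
.5329,.0009,.16,-2.2 [ -0.66 -22.12 -13.01] -4.7
```

```bash
python3 -m jog '[{"grip":3,"delta_pos":[0,0,-4],"delta_rot":[0,0,0]},{"grip":3,"delta_pos":[0,0,-9],"delta_rot":[0,0,0]},{"grip":3,"delta_pos":[0,-3,-13],"delta_rot":[0,0,0]},{"grip":3,"delta_pos":[-0.2,-8,-13],"delta_rot":[0,0,-1]},{"grip":3,"delta_pos":[-0.4,-13,-13],"delta_rot":[0,0,-2]},{"grip":3,"delta_pos":[-0.6,-18,-13],"delta_rot":[0,0,-4]},{"grip":3,"delta_pos":[-0.7,-21,-13],"delta_rot":[0,0,-4.7]},{"grip":3,"delta_pos":[-0.7,-22.1,-13],"delta_rot":[0,0,-4.7]},{"grip":3,"delta_pos":[-0.7,-22.1,-13],"delta_rot":[0,0,-4.7]},{"grip":3,"delta_pos":[-0.7,-22.1,-13],"delta_rot":[0,0,-4.7]}]';  python3 go.py .5329,.0009,.074,-2.2
```

```text
time: 20.78
ee_pos: [0.5315, 0.0003, 0.1585]
tool_rot: [0.0, 1.0, -0.02, -0.0]
wrist_force: [-0.1, -0.7, -0.3]
finger_gap: 0.429
gripper_force: 25.0
t 20.77 pos [5.315e-01 3.000e-04 1.585e-01] psi -2.24 gap 3.77 F [-0.1 -0.7 -0.3] tiltz [-0.0004 -0.0004]
.5329,.0009,.074,-2.2 [ 0.14 -0.06  8.45] -0.0
```

```bash
python3 -m jog '[{"grip":3,"delta_pos":[0.1,-0.1,4],"delta_rot":[0,0,0]},{"grip":3,"delta_pos":[0.1,-0.1,7],"delta_rot":[0,0,0]},{"grip":3,"delta_pos":[0.1,-0.1,8.2],"delta_rot":[0,0,0]},{"grip":3,"delta_pos":[0.1,-0.1,8.6],"delta_rot":[0,0,0]},{"grip":3,"delta_pos":[0.1,-0.1,8.6],"delta_rot":[0,0,0]},{"grip":3,"delta_pos":[0.1,-0.1,8.6],"delta_rot":[0,0,0]}]'; python3 go.py .5329,.0009,.074,-2.2
```

```text
time: 21.52
ee_pos: [0.5336, 0.0016, 0.0738]
tool_rot: [0.0, 1.0, -0.019, 0.001]
wrist_force: [-0.5, -1.4, 2.4]
finger_gap: 0.429
gripper_force: 25.0
t 21.52 pos [0.5336 0.0016 0.0738] psi -2.22 gap 3.77 F [-0.5 -1.4  2.4] tiltz [ 0.002  -0.0005]
.5329,.0009,.074,-2.2 [-0.07  0.08 -0.02] -0.0
```

Contact is felt at seat height. Release, retreat toward the base side and look.

```bash
python3 -m jog '[{"grip":5.5,"delta_pos":[0,0,0],"delta_rot":[0,0,0]},{"grip":5.5,"delta_pos":[0,0,0],"delta_rot":[0,0,0]},{"grip":5.5,"delta_pos":[0,0,0],"delta_rot":[0,0,0]},{"grip":5.5,"delta_pos":[0,0,-4],"delta_rot":[0,0,0]},{"grip":5.5,"delta_pos":[0,0,-9],"delta_rot":[0,0,0]},{"grip":5.5,"delta_pos":[0,0,-15],"delta_rot":[0,0,0]},{"grip":5.5,"delta_pos":[-6,5,-16],"delta_rot":[0,0,0]},{"grip":5.5,"delta_pos":[-10,10,-16],"delta_rot":[0,0,0]},{"grip":5.5,"delta_pos":[-13,15,-16],"delta_rot":[0,0,0]},{"grip":5.5,"delta_pos":[-13,20,-16],"delta_rot":[0,0,0]},{"grip":5.5,"delta_pos":[-13,25,-16],"delta_rot":[0,0,0]},{"grip":5.5,"delta_pos":[-13,25,-16],"delta_rot":[0,0,0]}]'
python3 - <<'E'
from h import *
im=read_camera("top"); cv2.imwrite("raw_top3.png",im)
cv2.imwrite("pics/e1.png",cv2.resize(im[125:221,110:270],None,fx=5,fy=5,interpolation=cv2.INTER_CUBIC))
im=read_camera("scene");cv2.imwrite("pics/e2.png",cv2.resize(im[120:310,110:410],(800,507),interpolation=cv2.INTER_CUBIC))
E
```

```text
time: 23.02
ee_pos: [0.3927, -0.2453, 0.2329]
tool_rot: [0.0, 1.0, -0.021, 0.0]
wrist_force: [-0.0, -0.1, -0.7]
finger_gap: 0.625
gripper_force: 0.0
```

View pics/e1.png

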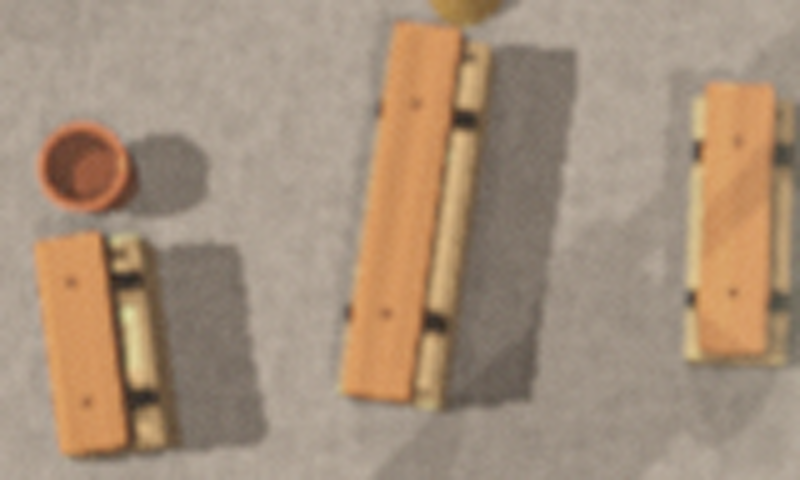

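View pics/e2.png

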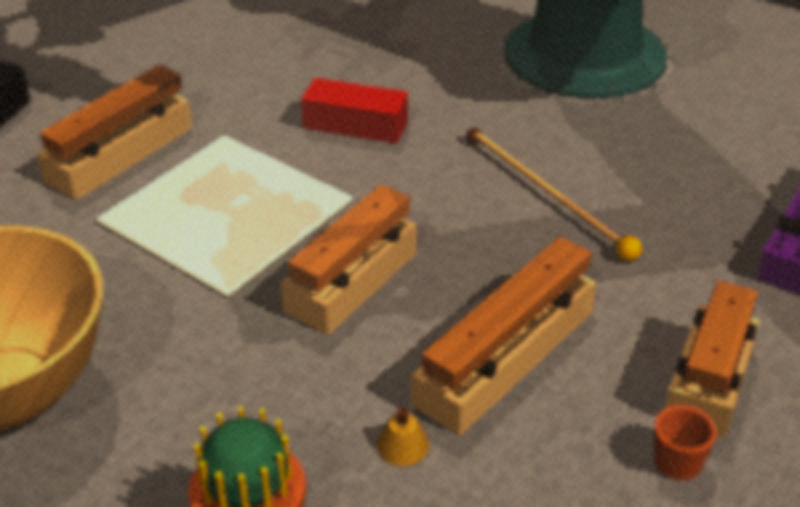

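All four bars sit flat on their own boxes, and the cup at (85,167) and the bell at (465,0) stand where they were. A numeric check of A, D and B:

Run:
```python
from h import *
L=(5,(110,125))
for n,box,p in [("A",(.4679,.3612,9.4),[(36,239),(103,231),(129,447),(64,456)]),("D",(.54,.1852,-7.5),[(396,21),(463,29),(411,402),(341,393)]),("B",(.5329,.0009,-2.2),[(706,84),(775,85),(767,355),(698,356)])]:
    r=rect(back("top",crop2raw(p,*L),.074)); print(n,*r,"off mm",((r[0]-box[:2])*1000).round(1),"deg",r[3]-box[2])
```

```text
A [0.4665 0.3618] 0.1209 0.0366 8.7 off mm [-1.4  0.6] deg -0.7000000000000011
D [0.5393 0.1867] 0.2094 0.0382 -7.4 off mm [-0.7  1.5] deg 0.09999999999999964
B [0.5328 0.0029] 0.1508 0.0379 -1.9 off mm [-0.1  2. ] deg 0.30000000000000027
```

```bash
python3 -c "
from workcell import *
print(close_job())"
```

```text
the job is handed in; nothing more can be done
None
```

I laid all four bars on their own resonator boxes and handed the job in; the last camera measurements put each within about 4 mm and 1° of its box, the cup and bell look unmoved, and the verdict was not returned.

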